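# Close the project case with its four corner clips

### The job

Put the lid on the project case, let go of it, then snap the four hinged clips down over its rim one at a time, going crosswise: any clip first, then the one diagonally opposite, then the other two. Press gently, so that no clip breaks, but until each has snapped fully home, and leave everything else on the bench alone.

Things in the scene. Friction and masses are not known exactly. Their poses are not given: they have to be found in the camera images.
- tray: Black assembly tray, 116 x 176 x 22 mm, fixed on the bench; origin at the centre of its underside, x across its short side, y along its long side, z up. Centred in it and square with it stands the open grey project case. Neither moves.
- case_axis (a point): Point fixed to the tray, 60 mm above its origin, on the upright axis through the middle of the open grey case (98 x 158 mm, 55 mm tall, 4 mm walls, circuit board inside). The case stands on spacers: its underside is 4 to 12 mm above the tray's origin, different each time and not measured; its rim is 55 mm above its underside.
- lid_grip (a point): Centre of the black grip bar on the loose grey lid (0.3 kg, 104 x 164 mm, on the bench), 46 mm above the lid's lowest edge, 26 mm above its upper face. The bar lies along the lid's y (long side): 60 long, 14 wide, 18 mm high. A 12 mm deep lip drops into the case with 3 mm play all round, either way round. Seated, this point is 89 mm above the case's underside. Open clips are clear of the lid.
- clip_near_right (a joint): Clip at the near right corner (-x, -y of the tray). Rad: 0 = shut, level on the lid; about 1.5 to 1.65 = open, standing upright. All clips are alike: flat steel lever, 36 mm from hinge to tip, 30 wide, 6 thick. Hinge axis along the tray's y, 65 mm from the case's middle in x, 48 mm in y, 66 mm above its underside, level with the shut lever's mid thickness.
- clip_near_left (a joint): Clip at the near left corner (-x, +y of the tray). Rad: 0 = shut, level on the lid; about 1.5 to 1.65 = open, standing upright. Clips swing inward and down over the lid's edge; shut, the upper face is 69 mm above the case's underside and the tip 29 mm from the case's middle in x. A spring keeps them open until they snap.
- clip_far_right (a joint): Clip at the far right corner (+x, -y of the tray). Rad: 0 = shut, level on the lid; about 1.5 to 1.65 = open, standing upright. Torque that resists shutting: 0.15 N m at 1.0 rad, most at 0.3 (0.33: 11 N pressed 30 mm from the hinge, 17 N at 20 mm), 0.2 at 0.13; nil at 0.035, about 1 mm before the end, where they snap over and hold themselves shut, rigid on the lid.
- clip_far_left (a joint): Clip at the far left corner (+x, +y of the tray). Rad: 0 = shut, level on the lid; about 1.5 to 1.65 = open, standing upright. A clip pressed less far than its snap springs up again. More than 30 N on a clip breaks it, even for an instant, as when the finger is driven on fast and lands hard as the clip gives way: ease it over slowly, feeling for the snap. Hinges are damped (0.05 N m s).
- cutters: Blue-handled side cutters lying on the bench, 140 mm long. Bystander.
- screwdriver: Yellow-handled screwdriver lying on the bench between lid and tray, 160 mm long. Bystander.
- solder_reel: Small aluminium solder reel standing flat, 52 mm across, 34 mm high. Bystander.
There are look-alikes about, which are no part of the job. Of the things like the tray, leave any that is blue; of the rest the smaller one is meant.

How it is judged:
On the way, in this order (a step that is already met when the one before it is completed fails the run):
1. the lid is seated on the case and let go, all four clips still open (x of lid_grip in the frame of tray between -0.007 and 0.007 m and y of lid_grip in the frame of tray between -0.007 and 0.007 m and z of lid_grip in the frame of tray between 0.088 and 0.103 m and angle between the y axis of lid_grip and the y axis of tray, either way round below 0.12 rad and angle between lid_grip's own z axis and vertical below 0.04 rad and contact force between lid and the fingers below 0.3 N and value of joint each of clip_near_right, clip_near_left, clip_far_right, clip_far_left above 0.5 rad), for 0.2 s.
2. one diagonal pair of clips is shut, the other two clips are not (((value of joint each of clip_near_right, clip_far_left below 0.03 rad and not (value of joint clip_near_left below 0.03 rad) and not (value of joint clip_far_right below 0.03 rad)) or (value of joint each of clip_near_left, clip_far_right below 0.03 rad and not (value of joint clip_near_right below 0.03 rad) and not (value of joint clip_far_left below 0.03 rad)))), for 0.1 s.
3. all four clips are shut (value of joint each of clip_near_right, clip_near_left, clip_far_right, clip_far_left below 0.03 rad), for 0.1 s.
At the end, for the whole second after the job is handed in: All four clips are snapped shut (each below 0.03 rad) and the lid is seated in the case: within 7 mm of its middle in x and y, 0.12 rad of square, level within 0.04 rad and down on the rim; nothing is touched by the robot (all of step 3 and x of lid_grip in the frame of tray between -0.007 and 0.007 m and y of lid_grip in the frame of tray between -0.007 and 0.007 m and z of lid_grip in the frame of tray between 0.088 and 0.103 m and angle between the y axis of lid_grip and the y axis of tray, either way round below 0.12 rad and angle between lid_grip's own z axis and vertical below 0.04 rad).
It fails at once if two neighbouring clips are shut before either diagonal pair is complete ((value of joint each of clip_near_right, clip_near_left below 0.03 rad and not (value of joint clip_far_right below 0.03 rad) and not (value of joint clip_far_left below 0.03 rad)) or (value of joint each of clip_far_right, clip_far_left below 0.03 rad and not (value of joint clip_near_right below 0.03 rad) and not (value of joint clip_near_left below 0.03 rad)) or (value of joint each of clip_near_right, clip_far_right below 0.03 rad and not (value of joint clip_near_left below 0.03 rad) and not (value of joint clip_far_left below 0.03 rad)) or (value of joint each of clip_near_left, clip_far_left below 0.03 rad and not (value of joint clip_near_right below 0.03 rad) and not (value of joint clip_far_right below 0.03 rad))).
It fails at once if a clip is pressed by the fingers with more than 30 N (contact force between any of clip_near_right, clip_near_left, clip_far_right, clip_far_left and the fingers above 30 N).
It fails at once if the cutters, the solder reel or the screwdriver is moved more than 30 mm (distance of any of cutters, solder_reel, screwdriver from where it was at the start of the episode above 0.03 m).
It also fails if it takes over 72 s, if anything falls off the work surface, if the arm or the gripper's body presses on something with over 40 N, if the wrist force passes 120 N, or if a joint passes its speed limit or range.

### The arm

A 6-joint arm with a two-finger parallel gripper is mounted at the origin on the work surface. World frame = base frame: x ahead of the robot, y to its left, z up, the work surface at z = 0. Lengths are in m, angles in rad, forces in N, time in s.
With the tool pointing down it reaches from about 0.35 to 0.975 m from the base axis. Payload 4.9 kg.
Tool frame: the origin (TCP) lies at the very end of the fingers, on their centre line; the grasp point (between the pads) lies 19 mm behind it; z points along the fingers, y is the line along which they close (so a half turn about z gives the same grasp; the last joint's range is limited). The gripper opens to 85 mm and grips with 20 to 120 N. Pads are 22 mm wide; open, the fingers measure 114 mm over their backs; the gripper's body (76 mm by 85 mm) begins 54 mm behind the grasp point. The pads swing forward as they close: fully open they stand 13 mm farther back than shut.
Start: joints at [1.076, 0.053, 1.613, -0, 1.476, -0.119], TCP at [0.229, 0.581, 0.231] pointing down, gripper open.
Joint ranges: [-3.01, 3.01], [-1.01, 2.22], [0.06, 2.58], [-1.02, 4.17], [0.09, 2.62], [-3.14, 3.14]. Speed limits (rad/s): [2.57, 2.57, 3.14, 3.14, 3.14, 3.14].

### API

Orientations are given as a rotation vector (axis times angle).
In Python, from station import ctrl gives the robot as it stands.
- The arm moves only by the tool jog_arm, never from a script. Its argument "plan" is a list of rows, each a list of 7 numbers: the shift along the tool's x, y, z in units of 0.02 m (1.0 is 0.02 m), then the turn, a rotation vector about the tool's x, y, z in units of 45 degrees (1.0 is 45 degrees), then the opening, from -1 (shut) to 1 (fully open). A call has 1 to 8 rows; each row shifts and turns the commanded pose from where the row before left it, along the tool's axes as they then stand; what a row does not reach is not made up. A row lasts 1/10 s, in which the tool goes at most 50 mm and 8.59 degrees, less where a joint would pass 70% of its speed; a pose out of reach is approached as far as the arm can. A call with a number of a shift or a turn outside -1 to 1 is refused whole. A call with a gripper value outside its range is refused whole. The fingers move at their own pace and stop on an object; "grip_force" is the grip in N (left out, the last holds). Time passes only in rows, so rows that do not move let the fingers close. It gives the time, the measured TCP pose, the force, the opening and the grip force at its end, in the units of the state.
- ctrl.get_obs(): the state, without advancing time (a new reading comes with each control period).
- ctrl.get_image(name): name is "side" or "top"; returns (picture, depth): 400x640x3 uint8, red, green, blue; 400x640 float32, m along the optical axis (not along the pixel's ray), 0 where there is no reading.
- ctrl.camera_info(name): a dict with "camera_matrix" (3x3 intrinsics, pixels), "rvec" (rotation vector, rad) and "tvec" (3), from world to camera coordinates, as OpenCV has them. Camera axes: x right, y down, z forward; pixel columns grow to the right and rows downward; lengths in m; the calibration is good to about 2 mm. A picture is of the moment at which its call begins. camera_info takes no time and is no camera call.
- ctrl.finish_job(): hands the job in; it is judged then, once.
The state is a dict: "t": time; "q": joint angles; "dq": joint speeds; "effort": joint torques, N m; "tool_pos": TCP position; "tool_rot": TCP orientation; "contact_force": force on the tool from outside, world axes, zero at the start; "wrist_torque": the same for the moment, N m; "opening": finger opening in m; "grip_force": force on a finger pad.
Only numpy, scipy, OpenCV 4.12 (cv2) and the standard library are available. Lean on these libraries where they do the work, as an engineer would, in place of code of your own. Each camera call takes 0.05 s, during which the arm holds its last target. There are 200 camera calls.

## Working session

There is one attempt and no reset: what is moved stays moved. The work goes in short steps, Python scripts to look and compute and a tool call to move; the robot and the scene stay as the last step left them, time stands still between calls to the robot, and variables do not carry over. Pictures are saved under pics/ and viewed, at most 10 in all, crops included, and the job is handed in when it is done.

Besides the shell and the picture viewer there is one more tool, called by a JSON object that holds its "method" and its "body", one argument or row to a line. jog_arm: Moves the arm, as the interface text tells. Shifts and turns lie within -1 to 1; 1 stands for 0.02 m of shift or 45 degrees of turn. Its arguments: {"type":"object","properties":{"plan":{"type":"array"},"grip_force":{"type":"number"}},"required":["plan"]}

```bash
mkdir -p pics; cat > h.py <<'E'
import numpy as np, cv2
from station import ctrl
def cam(n):
    c=ctrl.camera_info(n); K=np.array(c["camera_matrix"]); R=cv2.Rodrigues(np.array(c["rvec"],float))[0]; t=np.array(c["tvec"],float).ravel(); return K,R,t
def cloud(n,d):
    K,R,t=cam(n); v,u=np.mgrid[:d.shape[0],:d.shape[1]]
    p=np.stack([(u-K[0,2])/K[0,0]*d,(v-K[1,2])/K[1,1]*d,d],-1)
    return (p-t)@R
def grab(n,tag):
    im,d=ctrl.get_image(n); cv2.imwrite(f"pics/{tag}.png",im[:,:,::-1]); np.savez(f"{tag}.npz",im=im,d=d,P=cloud(n,d)); return im,d
E
python3 - <<'E'
from h import *
for n in("top","side"):
    grab(n,n+"0"); K,R,t=cam(n); print(n,K[0,0],-R.T@t, R[2])
o=ctrl.get_obs(); print({k:np.round(v,3) for k,v in o.items()})
E
```

```text
top 500.7450988262952 [ 0.324366   -0.03007265  1.45899464] [ 0.1019962  -0.00697096 -0.99476036]
side 449.2335063267356 [ 0.0692627  -0.8493695   0.78198583] [ 0.34385009  0.70847332 -0.61630567]
{'t': np.float64(0.1), 'q': array([ 1.076,  0.053,  1.614,  0.   ,  1.476, -0.119]), 'dq': array([ 0.001, -0.   , -0.003, -0.001,  0.001,  0.   ]), 'effort': array([-0.0000e+00, -3.9491e+01, -3.7136e+01, -0.0000e+00,  4.0000e-03,
       -0.0000e+00]), 'tool_pos': array([0.229, 0.581, 0.23 ]), 'tool_rot': array([-5.870e-01, -3.086e+00,  3.000e-03]), 'contact_force': array([ 0.528, -0.31 , -0.359]), 'wrist_torque': array([ 0.023, -0.004, -0.016]), 'grip_force': np.float64(0.0), 'opening': np.float64(0.085)}
```

View pics/top0.png

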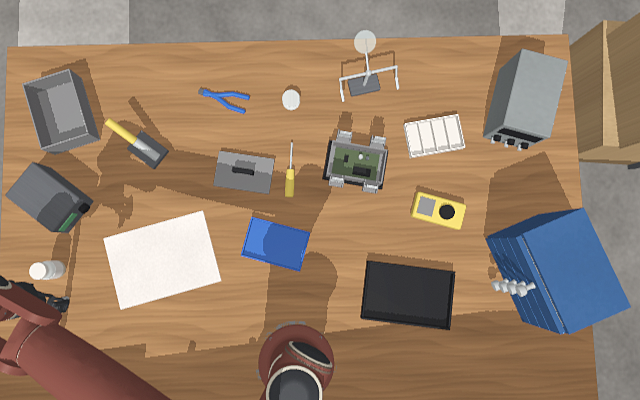

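View pics/side0.png

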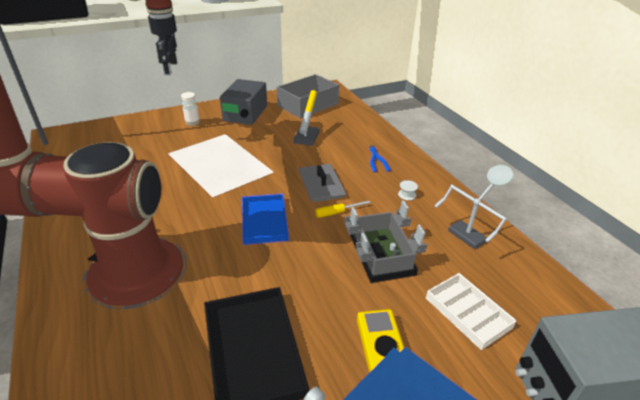

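Candidates: for the tray, the blue one at (276,243), the large black one at (408,294) and the small black one under the grey case at (357,163). I choose the last: it isn't blue, and it's the smaller of the other two. For the lid, the grey slab with a black bar at (244,171). The grey bin at (62,110) and the other boxes aren't lids. I'll check the choice in a crop and measure.

```bash
python3 - <<'E'
from h import *
z=np.load("top0.npz"); im=z["im"]; P=z["P"]
c=cv2.resize(im[120:215,200:400],None,fx=4,fy=4,interpolation=cv2.INTER_CUBIC); cv2.imwrite("pics/crop.png",c[:,:,::-1])
def box(m,r,name):
    mm=np.zeros(m.shape,np.uint8); v0,v1,u0,u1=r; mm[v0:v1,u0:u1]=m[v0:v1,u0:u1]
    pts=P[mm>0]; 
    if len(pts)<5: print(name,len(pts)); return
    (cx,cy),(w,h),a=cv2.minAreaRect((pts[:,:2]*1000).astype(np.float32))
    print(name,len(pts),"c",round(cx,1),round(cy,1),"wh",round(w,1),round(h,1),"a",round(a,2),"z",np.round(np.percentile(pts[:,2],[5,50,95])*1000,1))
Z=P[:,:,2]
print("bench z",np.median(Z[200:210,180:230]),np.median(Z[195:205,310:350]))
lid=(145,200,208,280); case=(120,200,318,395)
box((Z>.012)&(Z<.03),lid,"lid");box((Z>.033)&(Z<.06),lid,"bar")
box((Z>.05)&(Z<.07),case,"rim");box((Z>.01)&(Z<.028),case,"tray+")
hi=((Z>.078)&(Z<.13)).astype(np.uint8); 
hi2=np.zeros_like(hi); hi2[120:200,318:395]=hi[120:200,318:395]
n,l,s,ce=cv2.connectedComponentsWithStats(hi2)
for i in range(1,n):
    q=P[l==i]; 
    if len(q)>3: print("clip",len(q),np.round(ce[i]),np.round(q.mean(0)*1000,1),np.round(q.min(0)*1000,1),np.round(q.max(0)*1000,1))
E
```

```text
bench z 0.0018692693714348388 0.001525553101068736
lid 1886 c 566.7 153.4 wh 194.8 139.1 a 80.71 z [16.2 21.3 26.5]
bar 113 c 547.7 140.7 wh 60.4 15.0 a 79.98 z [43.1 55.  59. ]
rim 655 c 562.6 -183.5 wh 158.5 158.2 a 78.45 z [54.5 64.7 69. ]
tray+ 1399 c 576.4 -191.2 wh 218.9 228.4 a 89.58 z [12.6 22.5 27.1]
clip 80 [344. 133.] [ 635.8 -148.8   96.5] [ 628.2 -169.1   78.4] [ 651.6 -129.2  118.2]
clip 84 [379. 139.] [ 617.4 -242.7   97.3] [ 606.4 -263.2   78.2] [ 632.2 -223.5  118.9]
clip 74 [337. 180.] [ 507.  -123.5   95.8] [ 491.  -144.6   78.2] [ 519.8 -102.9  116.5]
clip 57 [370. 186.] [ 486.  -215.2   96. ] [ 471.8 -238.9   78.2] [ 500.7 -196.3  115.7]
```

View pics/crop.png

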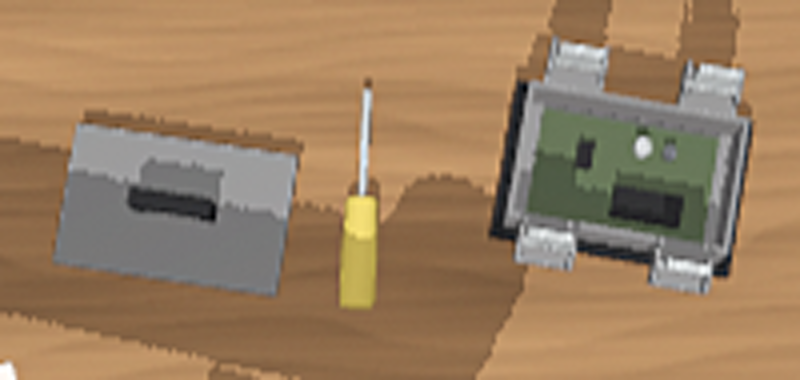

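The crop shows the grey lid with its black bar at crop (172,203), so about (243,171) in the full image. The open case with green board and four upright clips stands on the small black tray at crop (625,170), so about (356,163). The choice holds, so I'll refine the poses.

```bash
cat > m.py <<'E'
from h import *
def ray(n,uv,z):
    K,R,t=cam(n); uv=np.asarray(uv,float).reshape(-1,2)
    d=np.c_[(uv-[K[0,2],K[1,2]])/[K[0,0],K[1,1]],np.ones(len(uv))]@R; o=-R.T@t
    return o+d*((z-o[2])/d[:,2])[:,None]
def rect(n,mask,z):
    c=max(cv2.findContours(mask.astype(np.uint8),cv2.RETR_EXTERNAL,cv2.CHAIN_APPROX_NONE)[0],key=cv2.contourArea)
    p=ray(n,c.reshape(-1,2),z)[:,:2]*1000
    r=cv2.minAreaRect(p.astype(np.float32)); return r
E
python3 - <<'E'
from m import *
z=np.load("top0.npz"); im=z["im"]; P=z["P"]; Z=P[:,:,2]
hsv=cv2.cvtColor(im,cv2.COLOR_RGB2HSV)
w=lambda m,v0,v1,u0,u1:(lambda o:(o.__setitem__((slice(v0,v1),slice(u0,u1)),m[v0:v1,u0:u1]),o)[1])(np.zeros(m.shape,np.uint8))
g=w(hsv[:,:,1]<60,145,200,208,280); print("lid",rect("top",g,.020))
k=w(im.max(2)<50,150,190,220,270); print("bar",rect("top",k,.055), k.sum())
print("lid iron view: tilt", [np.round(np.median(Z[v-1:v+2,u-1:u+2]),4) for u,v in((225,155),(265,162),(222,178),(262,187))])
# case in local frame
for a in (-11.,-11.7,-12.5):
    a_=np.radians(a); c=np.array([.562,-.183]); ex=np.array([np.cos(a_),np.sin(a_)]); ey=np.array([-ex[1],ex[0]])
    q=P[120:200,318:395].reshape(-1,3); l=np.c_[(q[:,:2]-c)@ex,(q[:,:2]-c)@ey,q[:,2]]*1000
    r=l[(l[:,2]>58)&(l[:,2]<72)&(abs(l[:,0])<60)&(abs(l[:,1])<88)]
    m=r[abs(r[:,1])<28]; s=r[abs(r[:,0])<40]
    f=lambda v:np.round(np.percentile(v,[3,50,97]),1)
    print(a,"x-",f(m[m[:,0]<0,0]),"x+",f(m[m[:,0]>0,0]),"y-",f(s[s[:,1]<0,1]),"y+",f(s[s[:,1]>0,1]),"z",f(m[:,2]))
    for sx in(-1,1):
        mm=m[m[:,0]*sx>0]; print("  slope long",np.polyfit(mm[:,1],mm[:,0],1)[0], len(mm))
E
```

```text
lid ((547.0406494140625, 141.04896545410156), (164.40110778808594, 105.17793273925781), 79.96607208251953)
bar ((541.1829833984375, 118.8350830078125), (20.006610870361328, 12.309369087219238), 77.14128875732422) 51
lid iron view: tilt [np.float64(0.0205), np.float64(0.0231), np.float64(0.0212), np.float64(0.0215)]
-11.0 x- [-55.3 -46.4 -43.9] x+ [45.3 47.4 53.9] y- [-79.  -76.6 -74.7] y+ [75.  76.9 78.9] z [58.7 65.  70.7]
  slope long 0.05769811500940236 38
  slope long 0.055971389733095 40
-11.7 x- [-54.9 -46.5 -44. ] x+ [45.3 47.7 52.9] y- [-79.  -76.6 -75. ] y+ [74.9 76.9 78.7] z [58.7 65.  70.7]
  slope long 0.04578922346706533 38
  slope long 0.00510338082619188 41
-12.5 x- [-50.3 -46.3 -43.9] x+ [45.3 47.9 53. ] y- [-79.2 -76.7 -74.6] y+ [74.7 76.8 78.8] z [58.7 64.9 70.6]
  slope long -0.008518489608794678 37
  slope long -0.04215520238227241 42
```

{"method": "jog_arm", "body": {
  "plan": [
    [0,0,0,0,0,0.19,1],
    [0,0,0,0,0,0.19,1],
    [0,0,0,0,0,0.19,1],
    [0,0,0,0,0,0.19,1],
    [0,0,0,0,0,0.19,1],
    [0,0,0,0,0,0.19,1],
    [0,0,0,0,0,0.19,1],
    [0,0,0,0,0,0.19,1]
  ]
}}

```text
t: 0.9
tool_pos: [0.2292, 0.581, 0.2306]
tool_rot: [2.227, 2.216, -0.002]
contact_force: [1.4, 0.8, 0.5]
opening: 0.0854
grip_force: 0.0
```

{"method": "jog_arm", "body": {
  "plan": [
    [0,0,0,0,0,0.112,1],
    [0,0,0,0,0,0.111,1],
    [-0.945,0.974,0,0,0,0,1],
    [-0.945,0.974,0,0,0,0,1],
    [-0.945,0.974,0,0,0,0,1],
    [-0.945,0.974,0,0,0,0,1],
    [-0.945,0.974,0,0,0,0,1],
    [-0.945,0.974,0,0,0,0,1]
  ]
}}

```text
t: 1.7
tool_pos: [0.3251, 0.4483, 0.2307]
tool_rot: [2.406, 2.02, -0.002]
contact_force: [0.9, 0.4, 0.8]
opening: 0.0852
grip_force: 0.0
```

{"method": "jog_arm", "body": {
  "plan": [
    [-0.945,0.974,0,0,0,0,1],
    [-0.945,0.974,0,0,0,0,1],
    [-0.945,0.974,0,0,0,0,1],
    [-0.945,0.974,0,0,0,0,1],
    [-0.945,0.974,0,0,0,0,1],
    [-0.945,0.974,0,0,0,0,1],
    [-0.945,0.974,0,0,0,0,1],
    [-0.945,0.974,0,0,0,0,1]
  ]
}}

```text
t: 2.5
tool_pos: [0.4524, 0.2725, 0.2307]
tool_rot: [-2.406, -2.02, 0.001]
contact_force: [-0.5, 1.0, -0.7]
opening: 0.0854
grip_force: 0.0
```

{"method": "jog_arm", "body": {
  "plan": [
    [-0.945,0.974,0,0,0,0,1],
    [-0.945,0.974,0.5,0,0,0,1],
    [-0.945,0.974,1,0,0,0,1],
    [-0.945,0.974,1,0,0,0,1],
    [-0.945,0.974,1,0,0,0,1],
    [-0.945,0.974,1,0,0,0,1],
    [0,0,0.5,0,0,0,1],
    [0,0,0,0,0,0,1]
  ]
}}

```text
t: 3.3
tool_pos: [0.546, 0.1413, 0.1287]
tool_rot: [-2.405, -2.017, 0.006]
contact_force: [-0.9, 0.5, 0.7]
opening: 0.0854
grip_force: 0.0
```

{"method": "jog_arm", "body": {
  "plan": [
    [0,0.04,1,0,0,0,1],
    [0,0,1,0,0,0,1],
    [0,0,1,0,0,0,0.2],
    [0,0,1,0,0,0,0.2],
    [0,0,0.6,0,0,0,0],
    [0,0,0.35,0,0,0,0],
    [0,0,0,0,0,0,-0.4],
    [0,0,0,0,0,0,-1]
  ],
  "grip_force": 50
}}

```text
t: 4.1
tool_pos: [0.5487, 0.1419, 0.0333]
tool_rot: [-2.406, -2.02, -0.001]
contact_force: [-5.6, 0.0, 1.6]
opening: 0.0144
grip_force: 1.1
```

{"method": "jog_arm", "body": {
  "plan": [
    [0,0,0,0,0,0,-1],
    [0,0,0,0,0,0,-1],
    [0,0,0,0,0,0,-1],
    [0,0,0,0,0,0,-1],
    [0,0,0,0,0,0,-1]
  ]
}}

```text
t: 4.6
tool_pos: [0.5493, 0.1417, 0.0334]
tool_rot: [2.405, 2.02, 0.003]
contact_force: [-0.7, 0.8, 5.3]
opening: 0.0127
grip_force: 52.1
```

{"method": "jog_arm", "body": {
  "plan": [
    [0,0,-0.3,0,0,0,-1],
    [0,0,-0.7,0,0,0,-1],
    [0,0,-1,0,0,0,-1],
    [0,0,-1,0,0,0,-1],
    [0,0,-1,0,0,0,-1],
    [0,0,-1,0,0,0,-1],
    [0,0,0,0,0,0,-1],
    [0,0,0,0,0,0,-1]
  ]
}}

```text
t: 5.4
tool_pos: [0.5483, 0.1414, 0.1323]
tool_rot: [2.406, 2.02, 0.0]
contact_force: [-0.6, 0.3, -3.8]
opening: 0.0129
grip_force: 51.0
```

```bash
python3 - <<'E'
from h import *
im,d=grab("side","side1"); c=cv2.resize(im[100:300,230:450],None,fx=2.7,fy=2.7,interpolation=cv2.INTER_CUBIC); cv2.imwrite("pics/c1.png",c[:,:,::-1])
o=ctrl.get_obs(); print({k:np.round(v,4).tolist() for k,v in o.items()})
E
```

```text
{'t': 5.45, 'q': [0.121, -0.0039, 1.8425, -0.0001, 1.3048, 0.2951], 'dq': [-0.001, 0.013, 0.0151, -0.0007, 0.0001, -0.0009], 'effort': [-0.0101, -37.439, -37.6039, -0.0103, -0.0385, -0.0001], 'tool_pos': [0.5476, 0.1413, 0.1312], 'tool_rot': [-2.4054, -2.0194, 0.0026], 'contact_force': [-0.6718, -1.0548, -3.0453], 'wrist_torque': [0.0427, 0.0877, 0.055], 'grip_force': 51.0275, 'opening': 0.0127}
```

View pics/c1.png

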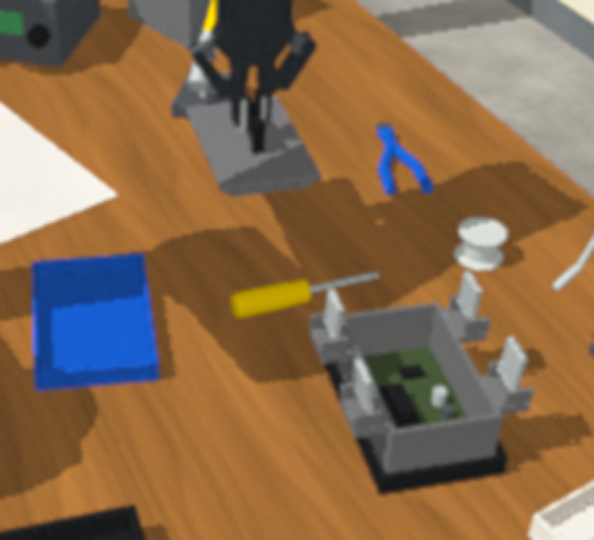

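The lid hangs level from the bar at crop (258,130), and all four clips stand upright around the case at crop (410,390). Next I lift it clear and measure how it sits in the hand.

{"method": "jog_arm", "body": {
  "plan": [
    [0,0,-1,0,0,0.02,-1],
    [0,0,-1,0,0,0.02,-1],
    [0,0,-1,0,0,0,-1],
    [0,0,0,0,0,0,-1],
    [0,0,0,0,0,0,-1],
    [0,0,0,0,0,0,-1]
  ]
}}

```text
t: 6.05
tool_pos: [0.5472, 0.1413, 0.1897]
tool_rot: [-2.436, -1.981, 0.005]
contact_force: [-0.6, -0.1, -3.2]
opening: 0.0128
grip_force: 51.1
```

```bash
python3 - <<'E'
from m import *
o=ctrl.get_obs(); tp=o["tool_pos"]; print(tp,o["tool_rot"],o["contact_force"])
im,d=grab("top","top2"); P=cloud("top",d); zt=tp[2]-.0334+.020
m=(abs(P[:,:,2]-.0017-zt)<.012)&(np.hypot(P[:,:,0]-tp[0],P[:,:,1]-tp[1])<.13)
m=cv2.morphologyEx(m.astype(np.uint8),cv2.MORPH_OPEN,np.ones((3,3)))
q=P[m>0]; A=np.c_[q[:,:2]-tp[:2],np.ones(len(q))]; co=np.linalg.lstsq(A,q[:,2],rcond=None)[0]; print("plane",co,zt,len(q))
# all contours hull
ys,xs=np.nonzero(m); p=ray("top",np.c_[xs,ys],zt)[:,:2]*1000
print(cv2.minAreaRect(p.astype(np.float32)))
cv2.imwrite("pics/c2.png",np.hstack([im[60:220,150:350,::-1],cv2.cvtColor(m*255,cv2.COLOR_GRAY2BGR)[60:220,150:350]]).repeat(2,0).repeat(2,1))
E
```

```text
[0.54718475 0.14132414 0.18971162] [-2.43583141 -1.98059258  0.00537353] [-0.58818522 -0.09382199 -3.15595661]
plane [-8.10353199e-03  9.53185944e-05  1.77740575e-01] 0.17631162349053212 1110
((548.6168212890625, 139.89208984375), (164.35012817382812, 104.27916717529297), 78.11219787597656)
```

View pics/c2.png

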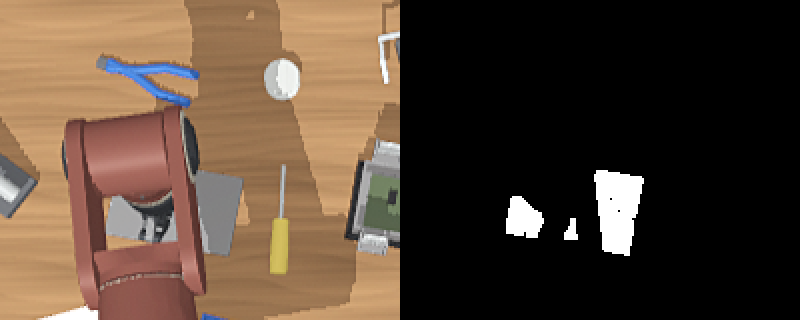

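The mask shows the lid's visible parts, and their rectangle measures 164 x 104 mm, which matches. It is level and at −11.9°, square with the case. The move needed is −15.66 units along tool x and +3.99 along tool y.

{"method": "jog_arm", "body": {
  "plan": [
    [-0.5,0.13,0,0,0,0,-1],
    [-0.98,0.25,0,0,0,0,-1],
    [-0.98,0.25,0,0,0,0,-1],
    [-0.98,0.25,0,0,0,0,-1],
    [-0.98,0.25,0,0,0,0,-1],
    [-0.98,0.25,0,0,0,0,-1],
    [-0.98,0.25,0,0,0,0,-1],
    [-0.98,0.25,0,0,0,0,-1]
  ]
}}

```text
t: 6.9
tool_pos: [0.5547, -0.0118, 0.1915]
tool_rot: [-2.437, -1.981, 0.002]
contact_force: [0.4, -0.8, -3.3]
opening: 0.013
grip_force: 51.0
```

{"method": "jog_arm", "body": {
  "plan": [
    [-0.98,0.25,0,0,0,0,-1],
    [-0.98,0.25,0,0,0,0,-1],
    [-0.98,0.25,0,0,0,0,-1],
    [-0.98,0.25,0,0,0,0,-1],
    [-0.98,0.25,0,0,0,0,-1],
    [-0.98,0.25,0,0,0,0,-1],
    [-0.98,0.25,0,0,0,0,-1],
    [-0.98,0.25,0,0,0,0,-1]
  ]
}}

```text
t: 7.7
tool_pos: [0.5617, -0.1733, 0.1914]
tool_rot: [-2.437, -1.981, 0.001]
contact_force: [0.1, 0.4, -2.9]
opening: 0.0129
grip_force: 51.0
```

{"method": "jog_arm", "body": {
  "plan": [
    [-0.46,0.11,0,0,0,0,-1],
    [0,0,0.5,0,0,0,-1],
    [0,0,0.5,0,0,0,-1],
    [0,0,0.5,0,0,0,-1],
    [0,0,0,0,0,0,-1],
    [0,0,0,0,0,0,-1]
  ]
}}

```text
t: 8.3
tool_pos: [0.5624, -0.1806, 0.1614]
tool_rot: [-2.436, -1.982, 0.001]
contact_force: [-0.6, -0.1, -1.3]
opening: 0.0132
grip_force: 50.9
```

```bash
python3 - <<'E'
from m import *
o=ctrl.get_obs(); tp=o["tool_pos"]; print(tp,o["tool_rot"],o["contact_force"])
im,d=grab("top","top3"); P=cloud("top",d); zt=tp[2]-.0334+.020
m=(abs(P[:,:,2]-.0017-zt)<.012)&(np.hypot(P[:,:,0]-tp[0],P[:,:,1]-tp[1])<.11)
m=cv2.morphologyEx(m.astype(np.uint8),cv2.MORPH_OPEN,np.ones((3,3)))
ys,xs=np.nonzero(m); p=ray("top",np.c_[xs,ys],zt)[:,:2]*1000
print(cv2.minAreaRect(p.astype(np.float32)))
E
```

```text
[ 0.56237429 -0.18059216  0.16143623] [-2.4355368e+00 -1.9822441e+00  8.8843365e-04] [-0.64028989 -0.13856486 -1.34688992]
((572.6055297851562, -168.25006103515625), (145.5113983154297, 75.2461929321289), 69.4739761352539)
```

{"method": "jog_arm", "body": {
  "plan": [
    [-0.06,-0.05,0.5,0,0,0,-1],
    [0,0,0.7,0,0,0,-1],
    [0,0,0.7,0,0,0,-1],
    [0,0,0.5,0,0,0,-1],
    [0,0,0.4,0,0,0,-1],
    [0,0,0.2,0,0,0,-1],
    [0,0,0,0,0,0,-1],
    [0,0,0,0,0,0,-1]
  ]
}}

```text
t: 9.15
tool_pos: [0.5618, -0.1826, 0.1027]
tool_rot: [2.437, 1.982, 0.001]
contact_force: [-0.5, 0.4, -2.6]
opening: 0.013
grip_force: 50.9
```

{"method": "jog_arm", "body": {
  "plan": [
    [0,0,0,0,0,0,-1],
    [0,0,0,0,0,0,-1],
    [0,0,0,0,0,0,-1]
  ]
}}

```text
t: 9.45
tool_pos: [0.5617, -0.1825, 0.1028]
tool_rot: [2.437, 1.982, 0.001]
contact_force: [0.4, 0.0, -3.3]
opening: 0.0131
grip_force: 50.9
```

```bash
python3 - <<'E'
from h import *
o=ctrl.get_obs(); print(o["tool_pos"],o["tool_rot"],o["contact_force"])
im,d=grab("side","side3"); c=cv2.resize(im[180:300,320:450],None,fx=5,fy=5,interpolation=cv2.INTER_CUBIC); cv2.imwrite("pics/c3.png",c[:,:,::-1])
E
```

```text
[ 0.56174976 -0.18247502  0.10279407] [2.43690608e+00 1.98154163e+00 5.46097710e-04] [ 0.3827261   0.03986471 -3.25225883]
```

View pics/c3.png

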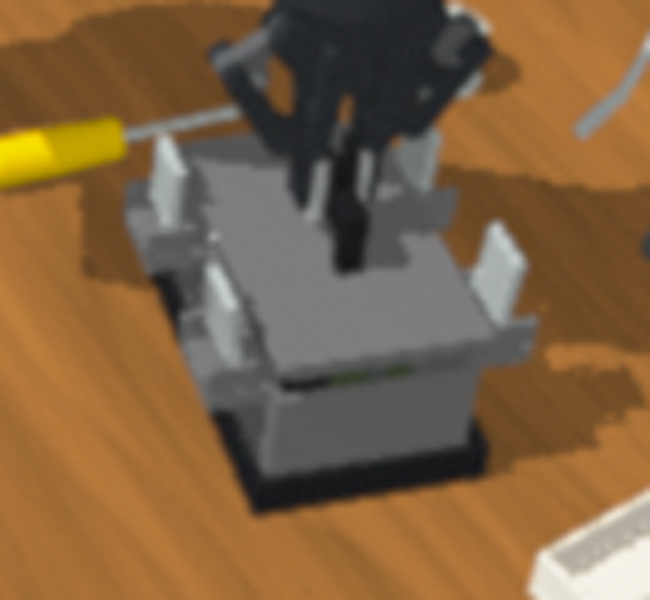

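The lid hangs square just above the case, with its front edge at crop (380,365), and the clips are clear of it. I lower it.

{"method": "jog_arm", "body": {
  "plan": [
    [0.04,-0.03,0.15,0,0,0,-1],
    [0,0,0.15,0,0,0,-1],
    [0,0,0.1,0,0,0,-1],
    [0,0,0.1,0,0,0,-1],
    [0,0,0.1,0,0,0,-1],
    [0,0,0.1,0,0,0,-1],
    [0,0,0,0,0,0,-1]
  ]
}}

```text
t: 10.2
tool_pos: [0.5608, -0.1814, 0.0878]
tool_rot: [-2.437, -1.982, 0.001]
contact_force: [-0.1, 0.2, -3.5]
opening: 0.0131
grip_force: 50.9
```

{"method": "jog_arm", "body": {
  "plan": [
    [0,0,0.05,0,0,0,-1],
    [0,0,0.05,0,0,0,-1],
    [0,0,0.05,0,0,0,-1],
    [0,0,0.05,0,0,0,-1],
    [0,0,0,0,0,0,-1]
  ]
}}

```text
t: 10.7
tool_pos: [0.5612, -0.1815, 0.0857]
tool_rot: [-2.437, -1.982, 0.0]
contact_force: [-4.4, 1.1, 4.0]
opening: 0.013
grip_force: 52.0
```

{"method": "jog_arm", "body": {
  "plan": [
    [0,0,0.05,0,0,0,-1],
    [0,0,0.05,0,0,0,-1],
    [0,0,0,0,0,0,-1]
  ]
}}

```text
t: 11.0
tool_pos: [0.5612, -0.1815, 0.0857]
tool_rot: [-2.437, -1.982, 0.001]
contact_force: [-9.5, 4.0, 15.2]
opening: 0.0127
grip_force: 53.4
```

Contact comes at TCP z = 0.0857, which puts the case's underside at about 9 mm, within 4–12, so the lid is seated. I relieve the force, open partway and rise.

{"method": "jog_arm", "body": {
  "plan": [
    [0,0,-0.07,0,0,0,-1],
    [0,0,-0.03,0,0,0,-0.6],
    [0,0,0,0,0,0,-0.1],
    [0,0,0,0,0,0,-0.1],
    [0,0,-0.1,0,0,0,-0.1],
    [0,0,-0.5,0,0,0,-0.1],
    [0,0,-0.8,0,0,0,-0.1],
    [0,0,-1,0,0,0,-0.1]
  ]
}}

```text
t: 11.8
tool_pos: [0.5609, -0.1814, 0.1334]
tool_rot: [-2.437, -1.982, 0.0]
contact_force: [-1.0, -0.5, 0.9]
opening: 0.0385
grip_force: 0.0
```

{"method": "jog_arm", "body": {
  "plan": [
    [0,0,-1,0,0,0,-0.1],
    [0,0,-1,0,0,0,-1],
    [0,0,-0.5,0,0,0,-1],
    [0,0,0,0,0,0,-1]
  ]
}}

```text
t: 12.2
tool_pos: [0.5625, -0.1821, 0.1856]
tool_rot: [2.434, 1.979, 0.004]
contact_force: [-0.5, -0.6, 0.5]
opening: 0.0003
grip_force: 0.0
```

```bash
python3 - <<'E'
from h import *
o=ctrl.get_obs(); print(o["q"],o["tool_pos"],o["tool_rot"],o["contact_force"],o["opening"])
im,d=grab("side","side4"); P=cloud("side",d); q=P[180:300,320:450].reshape(-1,3)
a=np.radians(-11.8); c=np.array([.5626,-.183]); ex=np.array([np.cos(a),np.sin(a)]); ey=np.array([-ex[1],ex[0]])
l=np.c_[(q[:,:2]-c)@ex,(q[:,:2]-c)@ey,q[:,2]]*1000
f=l[(abs(l[:,0])<45)&(abs(l[:,1])<75)&(l[:,2]>55)&(l[:,2]<90)]; A=np.c_[f[:,:2],np.ones(len(f))]; print("lid plane",np.linalg.lstsq(A,f[:,2],rcond=None)[0],np.median(f[:,2]))
b=l[(abs(l[:,0])<25)&(abs(l[:,1])<45)&(l[:,2]>96)&(l[:,2]<115)]; print("bar top",len(b),b.mean(0) if len(b) else 0)
c=cv2.resize(im[150:300,310:450],None,fx=4,fy=4,interpolation=cv2.INTER_CUBIC); cv2.imwrite("pics/c4.png",c[:,:,::-1])
E
```

```text
[-4.38932690e-01  1.72505145e-03  1.74212458e+00  4.57860814e-05
  1.39239825e+00 -2.33556975e-01] [ 0.56247873 -0.18208678  0.18561357] [2.43373969 1.97898874 0.00370351] [-0.52978222 -0.57841065  0.48706284] 0.00028155873758884157
lid plane [ 2.07215798e-03 -3.42001775e-03  7.24605497e+01] 72.15974003645263
bar top 146 [ -2.69735768  -8.59718888 105.20229166]
```

View pics/c4.png

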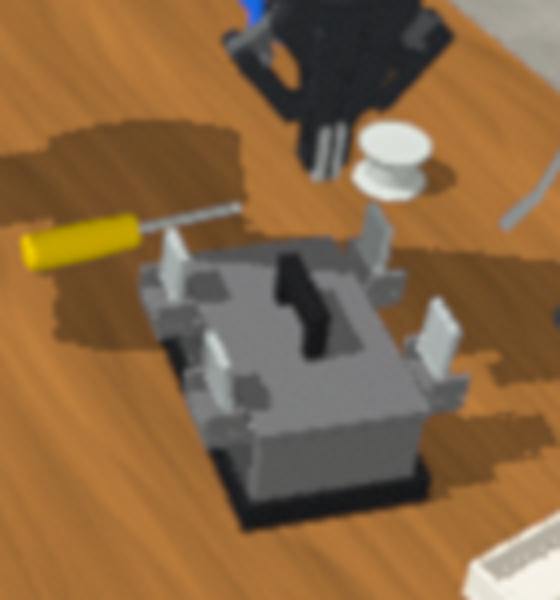

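The lid is seated and level, with its face at z ≈ 72 mm at crop (310,380). The shut fingers are clear of it and all four clips are upright. I turn 90° so the 22 mm pad side runs along tray x, and go outside the far-left clip.

{"method": "jog_arm", "body": {
  "plan": [
    [0,0,0,0,0,0.19,-1],
    [0,0,0,0,0,0.19,-1],
    [0,0,0,0,0,0.19,-1],
    [0,0,0,0,0,0.19,-1],
    [0,0,0,0,0,0.19,-1],
    [0,0,0,0,0,0.19,-1],
    [0,0,0,0,0,0.19,-1],
    [0,0,0,0,0,0.19,-1]
  ]
}}

```text
t: 13.05
tool_pos: [0.5602, -0.1811, 0.1805]
tool_rot: [-3.129, -0.259, 0.004]
contact_force: [-0.0, 0.3, -0.8]
opening: 0.0001
grip_force: 0.0
```

{"method": "jog_arm", "body": {
  "plan": [
    [0,0,0,0,0,0.19,-1],
    [0,0,0,0,0,0.19,-1],
    [0,0,0,0,0,0.1,-1],
    [0.88,-0.49,0,0,0,0,-1],
    [0.88,-0.49,0,0,0,0,-1],
    [0.88,-0.49,0,0,0,0,-1],
    [0.88,-0.49,0,0,0,0,-1],
    [0.88,-0.49,0,0,0,0,-1]
  ]
}}

```text
t: 13.85
tool_pos: [0.6571, -0.1509, 0.1803]
tool_rot: [-3.124, 0.322, 0.005]
contact_force: [-0.0, 0.3, 0.4]
opening: 0.0
grip_force: 0.0
```

{"method": "jog_arm", "body": {
  "plan": [
    [0,0,0,0,0,0,-1],
    [0,0,0,0,0,0,-1],
    [0,0,0,0,0,0,-1]
  ]
}}

```text
t: 14.15
tool_pos: [0.6562, -0.1515, 0.1814]
tool_rot: [-3.125, 0.323, 0.003]
contact_force: [0.3, -0.1, 0.6]
opening: -0.0001
grip_force: 0.0
```

```bash
cat > loc.py <<'E'
from h import *
def loc(sub=None):
    o=ctrl.get_obs(); a=np.radians(-11.8); c=np.array([.5615,-.1822]); d=o["tool_pos"][:2]-c
    ex=np.array([np.cos(a),np.sin(a)]); ey=np.array([-ex[1],ex[0]]); R=cv2.Rodrigues(o["tool_rot"])[0]
    print("t %.2f local x %.1f y %.1f z %.1f mm  toolx ang %.1f  F"%(o["t"],d@ex*1e3,d@ey*1e3,o["tool_pos"][2]*1e3,np.degrees(np.arctan2(R[1,0],R[0,0]))),np.round(o["contact_force"],1),"q6 %.2f"%o["q"][5])
def clips():
    _,d=ctrl.get_image("side"); P=cloud("side",d)[150:300,310:450].reshape(-1,3)
    a=np.radians(-11.8); ex=np.array([np.cos(a),np.sin(a)]); ey=np.array([-ex[1],ex[0]]); c=np.array([.5626,-.183])
    l=np.c_[(P[:,:2]-c)@ex,(P[:,:2]-c)@ey,P[:,2]]*1e3
    for n,sx,sy in(("NR",-1,-1),("NL",-1,1),("FR",1,-1),("FL",1,1)):
        b=l[(abs(l[:,0]*sx-50)<28)&(abs(l[:,1]*sy-48)<14)&(l[:,2]>60)&(l[:,2]<125)]; t=b[abs(b[:,0]*sx-37)<8]
        print(n,"max z %.0f"%b[:,2].max() if len(b) else "-","z over tip %.1f"%np.median(t[:,2]) if len(t) else "-")
E
python3 -c "
from loc import *
loc(); clips()"
```

```text
t 14.15 local x 86.4 y 49.4 z 181.4 mm  toolx ang -11.8  F [ 0.3 -0.1  0.6] q6 1.44
NR max z 114 z over tip 72.1
NL max z 113 z over tip 72.4
FR max z 113 z over tip 71.9
FL max z 113 z over tip 72.4
```

{"method": "jog_arm", "body": {
  "plan": [
    [0.1,0,0.9,0,0,0,-1],
    [0,0,0.9,0,0,0,-1],
    [0,0,0.9,0,0,0,-1],
    [0,0,0.7,0,0,0,-1],
    [0,0,0.4,0,0,0,-1],
    [0,0,0,0,0,0,-1],
    [0,0,0,0,0,0,-1]
  ]
}}

```text
t: 14.9
tool_pos: [0.6594, -0.1519, 0.1065]
tool_rot: [3.125, -0.322, 0.001]
contact_force: [0.5, 1.2, 0.3]
opening: 0.0001
grip_force: 0.0
```

{"method": "jog_arm", "body": {
  "plan": [
    [-0.22,0,0,0,0,0,-1],
    [-0.22,0,0,0,0,0,-1],
    [-0.18,0,0.01,0,0,0,-1],
    [-0.18,0,0.01,0,0,0,-1],
    [-0.18,0,0.01,0,0,0,-1],
    [-0.2,0,0.09,0,0,0,-1],
    [-0.2,0,0.09,0,0,0,-1],
    [0,0,0,0,0,0,-1]
  ]
}}

```text
t: 15.7
tool_pos: [0.6326, -0.1464, 0.1034]
tool_rot: [3.124, -0.322, 0.003]
contact_force: [2.1, -0.5, 4.4]
opening: -0.0
grip_force: 2.1
```

```bash
python3 -c "
from loc import *
loc(); clips()"
```

```text
t 15.70 local x 62.3 y 49.6 z 103.4 mm  toolx ang -11.8  F [ 2.1 -0.5  4.4] q6 1.43
NR max z 113 z over tip 72.1
NL max z 113 z over tip 72.4
FR max z 112 z over tip 72.5
FL max z 124 z over tip 72.3
```

{"method": "jog_arm", "body": {
  "plan": [
    [-0.12,0,0.1,0,0,0,-1],
    [-0.12,0,0.1,0,0,0,-1],
    [-0.11,0,0.1,0,0,0,-1],
    [-0.11,0,0.1,0,0,0,-1],
    [-0.06,0,0.08,0,0,0,-1],
    [-0.06,0,0.08,0,0,0,-1],
    [-0.04,0,0.08,0,0,0,-1],
    [0,0,0,0,0,0,-1]
  ]
}}

```text
t: 16.55
tool_pos: [0.6216, -0.1443, 0.093]
tool_rot: [3.124, -0.322, 0.007]
contact_force: [-0.9, 0.1, 13.3]
opening: -0.0001
grip_force: 5.3
```

```bash
python3 -c "
from loc import *
loc(); clips()"
```

```text
t 16.55 local x 51.1 y 49.4 z 93.0 mm  toolx ang -11.8  F [-0.9  0.1 13.3] q6 1.43
NR max z 113 z over tip 72.3
NL max z 113 z over tip 72.0
FR max z 113 z over tip 72.3
FL max z 125 z over tip 96.1
```

{"method": "jog_arm", "body": {
  "plan": [
    [-0.04,0,0.04,0,0,0,-1],
    [-0.04,0,0.04,0,0,0,-1],
    [-0.04,0,0.04,0,0,0,-1],
    [-0.03,0,0.04,0,0,0,-1],
    [-0.03,0,0.04,0,0,0,-1],
    [-0.03,0,0.04,0,0,0,-1],
    [-0.02,0,0.04,0,0,0,-1],
    [0,0,0,0,0,0,-1]
  ]
}}

```text
t: 17.4
tool_pos: [0.6179, -0.1435, 0.0877]
tool_rot: [3.124, -0.322, 0.01]
contact_force: [2.3, 0.1, 11.8]
opening: 0.0001
grip_force: 6.0
```

```bash
python3 -c "
from loc import *
loc()"
```

```text
t 17.40 local x 47.3 y 49.4 z 87.7 mm  toolx ang -11.8  F [ 2.3  0.1 11.8] q6 1.43
```

{"method": "jog_arm", "body": {
  "plan": [
    [-0.01,0,0.03,0,0,0,-1],
    [-0.01,0,0.03,0,0,0,-1],
    [-0.01,0,0.03,0,0,0,-1],
    [-0.01,0,0.03,0,0,0,-1],
    [0,0,0.02,0,0,0,-1],
    [0,0,0.02,0,0,0,-1],
    [0,0,0.02,0,0,0,-1],
    [0,0,0,0,0,0,-1]
  ]
}}

```text
t: 18.2
tool_pos: [0.616, -0.1432, 0.083]
tool_rot: [3.124, -0.322, 0.005]
contact_force: [0.3, 0.4, 9.9]
opening: -0.0002
grip_force: 5.1
```

{"method": "jog_arm", "body": {
  "plan": [
    [0,0,0.02,0,0,0,-1],
    [0,0,0.02,0,0,0,-1],
    [0,0,0.02,0,0,0,-1],
    [0,0,0,0,0,0,-1]
  ]
}}

```text
t: 18.6
tool_pos: [0.6152, -0.143, 0.0802]
tool_rot: [3.124, -0.322, 0.002]
contact_force: [0.5, 0.2, 3.8]
opening: -0.0
grip_force: 1.9
```

{"method": "jog_arm", "body": {
  "plan": [
    [0,0,0.015,0,0,0,-1],
    [0,0,0.015,0,0,0,-1],
    [0,0,0.015,0,0,0,-1],
    [0,0,0.015,0,0,0,-1],
    [0,0,0,0,0,0,-1]
  ]
}}

```text
t: 19.1
tool_pos: [0.6143, -0.1426, 0.0783]
tool_rot: [3.125, -0.322, -0.002]
contact_force: [-1.8, -0.1, 7.6]
opening: 0.0002
grip_force: 3.9
```

{"method": "jog_arm", "body": {
  "plan": [
    [0,0,0.015,0,0,0,-1],
    [0,0,0.015,0,0,0,-1],
    [0,0,0.015,0,0,0,-1],
    [0,0,0,0,0,0,-1]
  ]
}}

```text
t: 19.5
tool_pos: [0.6143, -0.1426, 0.0783]
tool_rot: [3.125, -0.322, -0.003]
contact_force: [-4.2, 0.1, 11.2]
opening: 0.0003
grip_force: 5.8
```

Force rose on a rigid stop at z = 78.3 mm, exactly the shut height, so far-left has snapped. Next is near-right, the diagonal one.

{"method": "jog_arm", "body": {
  "plan": [
    [0,0,-0.3,0,0,0,-1],
    [0,0,-0.8,0,0,0,-1],
    [0,0,-0.9,0,0,0,-1],
    [0,0,-0.9,0,0,0,-1],
    [0,0,0,0,0,0,-1]
  ]
}}

```text
t: 20.0
tool_pos: [0.6171, -0.1434, 0.1398]
tool_rot: [3.123, -0.322, 0.011]
contact_force: [0.2, 0.8, 1.4]
opening: 0.0002
grip_force: 0.0
```

{"method": "jog_arm", "body": {
  "plan": [
    [-0.82,0.62,0,0,0,0,-1],
    [-0.82,0.62,0,0,0,0,-1],
    [-0.82,0.62,0,0,0,0,-1],
    [-0.82,0.62,0,0,0,0,-1],
    [-0.82,0.62,0,0,0,0,-1],
    [-0.82,0.62,0,0,0,0,-1],
    [-0.82,0.61,0,0,0,0,-1],
    [-0.82,0.61,0,0,0,0,-1]
  ]
}}

```text
t: 20.8
tool_pos: [0.4652, -0.2127, 0.1347]
tool_rot: [-3.125, 0.322, 0.0]
contact_force: [0.2, -0.6, 0.8]
opening: 0.0
grip_force: 0.0
```

{"method": "jog_arm", "body": {
  "plan": [
    [0,0,0,0,0,0,-1],
    [0,0,0,0,0,0,-1],
    [0,0,0,0,0,0,-1]
  ]
}}

```text
t: 21.1
tool_pos: [0.4667, -0.2124, 0.135]
tool_rot: [-3.125, 0.322, -0.001]
contact_force: [0.4, 0.1, 0.4]
opening: 0.0003
grip_force: 0.0
```

```bash
python3 -c "
from loc import *
loc(); clips()"
```

```text
t 21.10 local x -86.6 y -48.9 z 135.0 mm  toolx ang -11.7  F [0.4 0.1 0.4] q6 1.20
NR max z 112 z over tip 71.8
NL max z 111 z over tip 72.3
FR max z 113 z over tip 72.3
FL max z 82 z over tip 78.4
```

{"method": "jog_arm", "body": {
  "plan": [
    [-0.1,0,0.5,0,0,0,-1],
    [0,0,0.5,0,0,0,-1],
    [0,0,0.4,0,0,0,-1],
    [0,0,0.07,0,0,0,-1],
    [0,0,0,0,0,0,-1],
    [0,0,0,0,0,0,-1]
  ]
}}

```text
t: 21.75
tool_pos: [0.4644, -0.2122, 0.1056]
tool_rot: [3.125, -0.322, 0.0]
contact_force: [-0.5, 1.4, 0.4]
opening: -0.0003
grip_force: 0.0
```

{"method": "jog_arm", "body": {
  "plan": [
    [0.22,0,0,0,0,0,-1],
    [0.22,0,0,0,0,0,-1],
    [0.18,0,0.01,0,0,0,-1],
    [0.18,0,0.01,0,0,0,-1],
    [0.18,0,0.01,0,0,0,-1],
    [0.2,0,0.09,0,0,0,-1],
    [0.2,0,0.09,0,0,0,-1],
    [0,0,0,0,0,0,-1]
  ]
}}

```text
t: 22.55
tool_pos: [0.4922, -0.2181, 0.1018]
tool_rot: [3.125, -0.322, 0.002]
contact_force: [-1.9, 0.9, 3.5]
opening: 0.0002
grip_force: 2.1
```

```bash
python3 -c "
from loc import *
loc()"
```

```text
t 22.55 local x -60.5 y -49.3 z 101.8 mm  toolx ang -11.8  F [-1.9  0.9  3.5] q6 1.22
```

{"method": "jog_arm", "body": {
  "plan": [
    [0.12,0,0.1,0,0,0,-1],
    [0.12,0,0.1,0,0,0,-1],
    [0.11,0,0.1,0,0,0,-1],
    [0.11,0,0.1,0,0,0,-1],
    [0.06,0,0.06,0,0,0,-1],
    [0.06,0,0.06,0,0,0,-1],
    [0.04,0,0.05,0,0,0,-1],
    [0,0,0,0,0,0,-1]
  ]
}}

```text
t: 23.35
tool_pos: [0.5041, -0.2206, 0.0912]
tool_rot: [3.125, -0.322, 0.002]
contact_force: [-4.3, 2.4, 9.1]
opening: -0.0001
grip_force: 4.9
```

{"method": "jog_arm", "body": {
  "plan": [
    [0.03,0,0.04,0,0,0,-1],
    [0.03,0,0.04,0,0,0,-1],
    [0.03,0,0.04,0,0,0,-1],
    [0.02,0,0.04,0,0,0,-1],
    [0.02,0,0.04,0,0,0,-1],
    [0,0,0,0,0,0,-1]
  ]
}}

```text
t: 23.95
tool_pos: [0.5064, -0.221, 0.0872]
tool_rot: [3.125, -0.322, 0.001]
contact_force: [-4.9, 2.0, 9.6]
opening: 0.0001
grip_force: 5.3
```

```bash
python3 -c "
from loc import *
loc()"
```

```text
t 23.95 local x -46.0 y -49.3 z 87.2 mm  toolx ang -11.8  F [-4.9  2.   9.6] q6 1.23
```

Force about 10 N, θ ≈ 0.3. I ease it down.

{"method": "jog_arm", "body": {
  "plan": [
    [0,0,0.03,0,0,0,-1],
    [0,0,0.03,0,0,0,-1],
    [0,0,0.03,0,0,0,-1],
    [0,0,0.03,0,0,0,-1],
    [0,0,0.02,0,0,0,-1],
    [0,0,0.02,0,0,0,-1],
    [0,0,0,0,0,0,-1]
  ]
}}

```text
t: 24.65
tool_pos: [0.5074, -0.2213, 0.0847]
tool_rot: [3.124, -0.322, 0.005]
contact_force: [-3.9, 3.2, 9.7]
opening: -0.0
grip_force: 5.2
```

{"method": "jog_arm", "body": {
  "plan": [
    [0,0,0.02,0,0,0,-1],
    [0,0,0.02,0,0,0,-1],
    [0,0,0.02,0,0,0,-1],
    [0,0,0,0,0,0,-1]
  ]
}}

```text
t: 25.05
tool_pos: [0.5078, -0.2214, 0.0836]
tool_rot: [3.124, -0.322, 0.006]
contact_force: [-1.7, 2.8, 9.9]
opening: -0.0
grip_force: 4.9
```

{"method": "jog_arm", "body": {
  "plan": [
    [0,0,0.02,0,0,0,-1],
    [0,0,0.02,0,0,0,-1],
    [0,0,0.02,0,0,0,-1],
    [0,0,0.02,0,0,0,-1],
    [0,0,0.02,0,0,0,-1],
    [0,0,0,0,0,0,-1]
  ]
}}

```text
t: 25.65
tool_pos: [0.5083, -0.2214, 0.0815]
tool_rot: [3.124, -0.322, 0.009]
contact_force: [1.0, 0.5, 7.5]
opening: 0.0001
grip_force: 3.5
```

{"method": "jog_arm", "body": {
  "plan": [
    [0,0,0.015,0,0,0,-1],
    [0,0,0.015,0,0,0,-1],
    [0,0,0.015,0,0,0,-1],
    [0,0,0.015,0,0,0,-1],
    [0,0,0,0,0,0,-1]
  ]
}}

```text
t: 26.15
tool_pos: [0.5068, -0.2212, 0.0788]
tool_rot: [3.124, -0.322, 0.003]
contact_force: [0.8, -0.7, 1.0]
opening: -0.0004
grip_force: 0.1
```

{"method": "jog_arm", "body": {
  "plan": [
    [0,0,0.015,0,0,0,-1],
    [0,0,0.015,0,0,0,-1],
    [0,0,0.015,0,0,0,-1],
    [0,0,0.015,0,0,0,-1],
    [0,0,0.015,0,0,0,-1],
    [0,0,0,0,0,0,-1]
  ]
}}

```text
t: 26.75
tool_pos: [0.5065, -0.2211, 0.0783]
tool_rot: [3.125, -0.322, 0.001]
contact_force: [-1.8, 2.3, 10.8]
opening: 0.0
grip_force: 5.5
```

{"method": "jog_arm", "body": {
  "plan": [
    [0,0,-0.3,0,0,0,-1],
    [0,0,-0.8,0,0,0,-1],
    [0,0,-0.9,0,0,0,-1],
    [0,0,-0.8,0,0,0,-1],
    [0,0,0,0,0,0,-1],
    [0,0,0,0,0,0,-1]
  ]
}}

```text
t: 27.35
tool_pos: [0.5059, -0.2209, 0.133]
tool_rot: [3.125, -0.322, 0.001]
contact_force: [0.1, -0.1, 0.3]
opening: -0.0003
grip_force: 0.0
```

```bash
python3 -c "
from loc import *
loc(); clips()"
```

```text
t 27.35 local x -46.5 y -49.3 z 133.0 mm  toolx ang -11.8  F [ 0.1 -0.1  0.3] q6 1.23
NR max z 81 z over tip 78.1
NL max z 114 z over tip 72.0
FR max z 114 z over tip 72.2
FL max z 81 z over tip 78.2
```

{"method": "jog_arm", "body": {
  "plan": [
    [-0.42,-0.98,0,0,0,0,-1],
    [-0.42,-0.98,0,0,0,0,-1],
    [-0.42,-0.98,0,0,0,0,-1],
    [-0.42,-0.98,0,0,0,0,-1],
    [-0.42,-1,0,0,0,0,-1],
    [0,0,0,0,0,0,-1],
    [0,0,0,0,0,0,-1]
  ]
}}

```text
t: 28.1
tool_pos: [0.4842, -0.1151, 0.1319]
tool_rot: [-3.125, 0.32, 0.002]
contact_force: [-0.3, 0.1, -0.1]
opening: 0.0002
grip_force: 0.0
```

{"method": "jog_arm", "body": {
  "plan": [
    [0,0,0.5,0,0,0,-1],
    [0,0,0.5,0,0,0,-1],
    [0,0,0.36,0,0,0,-1],
    [0,0,0,0,0,0,-1],
    [0,0,0,0,0,0,-1]
  ]
}}

```text
t: 28.6
tool_pos: [0.4845, -0.1161, 0.1049]
tool_rot: [-3.125, 0.323, 0.002]
contact_force: [0.5, 0.3, 0.2]
opening: -0.0
grip_force: 0.0
```

```bash
python3 -c "
from loc import *
loc()"
```

```text
t 28.60 local x -88.8 y 49.0 z 104.9 mm  toolx ang -11.8  F [0.5 0.3 0.2] q6 1.39
```

{"method": "jog_arm", "body": {
  "plan": [
    [0.22,0,0,0,0,0,-1],
    [0.22,0,0,0,0,0,-1],
    [0.18,0,0.01,0,0,0,-1],
    [0.18,0,0.01,0,0,0,-1],
    [0.18,0,0.01,0,0,0,-1],
    [0.2,0,0.09,0,0,0,-1],
    [0.2,0,0.09,0,0,0,-1],
    [0,0,0,0,0,0,-1]
  ]
}}

```text
t: 29.4
tool_pos: [0.5127, -0.1218, 0.1018]
tool_rot: [3.125, -0.322, 0.001]
contact_force: [-2.0, 0.1, 4.2]
opening: -0.0005
grip_force: 2.2
```

{"method": "jog_arm", "body": {
  "plan": [
    [0.12,0,0.1,0,0,0,-1],
    [0.12,0,0.1,0,0,0,-1],
    [0.11,0,0.1,0,0,0,-1],
    [0.11,0,0.1,0,0,0,-1],
    [0.06,0,0.06,0,0,0,-1],
    [0.06,0,0.06,0,0,0,-1],
    [0.04,0,0.05,0,0,0,-1],
    [0,0,0,0,0,0,-1]
  ]
}}

```text
t: 30.2
tool_pos: [0.5243, -0.1242, 0.091]
tool_rot: [3.125, -0.322, 0.0]
contact_force: [-4.6, 1.2, 8.6]
opening: 0.0001
grip_force: 4.8
```

{"method": "jog_arm", "body": {
  "plan": [
    [0.03,0,0.04,0,0,0,-1],
    [0.03,0,0.04,0,0,0,-1],
    [0.03,0,0.04,0,0,0,-1],
    [0.02,0,0.04,0,0,0,-1],
    [0.02,0,0.04,0,0,0,-1],
    [0,0,0,0,0,0,-1]
  ]
}}

```text
t: 30.8
tool_pos: [0.5266, -0.1246, 0.087]
tool_rot: [3.125, -0.322, -0.001]
contact_force: [-6.5, 2.0, 9.2]
opening: -0.0001
grip_force: 5.1
```

Same course as near-right, so I ease it down the same way.

{"method": "jog_arm", "body": {
  "plan": [
    [0,0,0.03,0,0,0,-1],
    [0,0,0.03,0,0,0,-1],
    [0,0,0.03,0,0,0,-1],
    [0,0,0.03,0,0,0,-1],
    [0,0,0.03,0,0,0,-1],
    [0,0,0.03,0,0,0,-1],
    [0,0,0.02,0,0,0,-1],
    [0,0,0,0,0,0,-1]
  ]
}}

```text
t: 31.6
tool_pos: [0.5278, -0.1249, 0.0837]
tool_rot: [3.125, -0.322, 0.004]
contact_force: [-2.8, 0.9, 8.9]
opening: -0.0005
grip_force: 4.7
```

{"method": "jog_arm", "body": {
  "plan": [
    [0,0,0.02,0,0,0,-1],
    [0,0,0.02,0,0,0,-1],
    [0,0,0.02,0,0,0,-1],
    [0,0,0.015,0,0,0,-1],
    [0,0,0,0,0,0,-1]
  ]
}}

```text
t: 32.1
tool_pos: [0.5282, -0.125, 0.0821]
tool_rot: [3.125, -0.322, 0.006]
contact_force: [-2.1, 1.5, 7.2]
opening: -0.0001
grip_force: 3.9
```

{"method": "jog_arm", "body": {
  "plan": [
    [0,0,0.015,0,0,0,-1],
    [0,0,0.015,0,0,0,-1],
    [0,0,0.015,0,0,0,-1],
    [0,0,0.015,0,0,0,-1],
    [0,0,0.015,0,0,0,-1],
    [0,0,0.015,0,0,0,-1],
    [0,0,0,0,0,0,-1]
  ]
}}

```text
t: 32.8
tool_pos: [0.5273, -0.1249, 0.079]
tool_rot: [3.125, -0.322, 0.003]
contact_force: [0.7, -0.8, 0.1]
opening: -0.0001
grip_force: 0.3
```

{"method": "jog_arm", "body": {
  "plan": [
    [0,0,0.015,0,0,0,-1],
    [0,0,0.015,0,0,0,-1],
    [0,0,0.015,0,0,0,-1],
    [0,0,0.015,0,0,0,-1],
    [0,0,0,0,0,0,-1]
  ]
}}

```text
t: 33.3
tool_pos: [0.5266, -0.1247, 0.0783]
tool_rot: [3.125, -0.322, -0.0]
contact_force: [-2.0, 1.2, 8.5]
opening: 0.0
grip_force: 4.3
```

Near-left has snapped. Now far-right.

{"method": "jog_arm", "body": {
  "plan": [
    [0,0,-0.3,0,0,0,-1],
    [0,0,-0.8,0,0,0,-1],
    [0,0,-0.9,0,0,0,-1],
    [0,0,-0.9,0,0,0,-1],
    [0,0,0,0,0,0,-1]
  ]
}}

```text
t: 33.8
tool_pos: [0.5282, -0.1253, 0.1389]
tool_rot: [3.124, -0.322, 0.008]
contact_force: [1.2, -0.8, 0.5]
opening: 0.0001
grip_force: 0.0
```

{"method": "jog_arm", "body": {
  "plan": [
    [0.84,0.61,0,0,0,0,-1],
    [0.84,0.61,0,0,0,0,-1],
    [0.84,0.61,0,0,0,0,-1],
    [0.84,0.61,0,0,0,0,-1],
    [0.84,0.61,0,0,0,0,-1],
    [0.84,0.61,0,0,0,0,-1],
    [0.84,0.61,0,0,0,0,-1],
    [0.84,0.61,0,0,0,0,-1]
  ]
}}

```text
t: 34.6
tool_pos: [0.638, -0.2479, 0.134]
tool_rot: [-3.124, 0.322, 0.003]
contact_force: [-0.2, 0.4, 0.2]
opening: -0.0005
grip_force: 0.0
```

{"method": "jog_arm", "body": {
  "plan": [
    [0,0,0,0,0,0,-1],
    [0,0,0,0,0,0,-1],
    [0,0,0,0,0,0,-1]
  ]
}}

```text
t: 34.9
tool_pos: [0.6374, -0.2467, 0.1346]
tool_rot: [-3.124, 0.321, 0.002]
contact_force: [-0.3, -0.1, -0.5]
opening: -0.0001
grip_force: 0.0
```

```bash
python3 -c "
from loc import *
loc(); clips()"
```

```text
t 34.90 local x 87.5 y -47.6 z 134.6 mm  toolx ang -11.7  F [-0.3 -0.1 -0.5] q6 1.30
NR max z 82 z over tip 78.4
NL max z 81 z over tip 78.0
FR max z 114 z over tip 72.4
FL max z 82 z over tip 78.1
```

{"method": "jog_arm", "body": {
  "plan": [
    [0.05,0.07,0.5,0,0,0,-1],
    [0,0,0.5,0,0,0,-1],
    [0,0,0.4,0,0,0,-1],
    [0,0,0.08,0,0,0,-1],
    [0,0,0,0,0,0,-1],
    [0,0,0,0,0,0,-1]
  ]
}}

```text
t: 35.55
tool_pos: [0.6391, -0.2492, 0.106]
tool_rot: [3.125, -0.322, 0.001]
contact_force: [-0.2, 1.4, 0.7]
opening: -0.0001
grip_force: 0.0
```

{"method": "jog_arm", "body": {
  "plan": [
    [-0.22,0,0,0,0,0,-1],
    [-0.22,0,0,0,0,0,-1],
    [-0.19,0,0.01,0,0,0,-1],
    [-0.19,0,0.01,0,0,0,-1],
    [-0.19,0,0.01,0,0,0,-1],
    [-0.2,0,0.09,0,0,0,-1],
    [-0.2,0,0.09,0,0,0,-1],
    [0,0,0,0,0,0,-1]
  ]
}}

```text
t: 36.35
tool_pos: [0.6116, -0.2437, 0.103]
tool_rot: [3.124, -0.322, 0.003]
contact_force: [2.5, -0.6, 5.2]
opening: -0.0
grip_force: 2.1
```

{"method": "jog_arm", "body": {
  "plan": [
    [-0.12,0,0.1,0,0,0,-1],
    [-0.12,0,0.1,0,0,0,-1],
    [-0.12,0,0.1,0,0,0,-1],
    [-0.12,0,0.1,0,0,0,-1],
    [-0.08,0,0.06,0,0,0,-1],
    [-0.07,0,0.06,0,0,0,-1],
    [-0.06,0,0.05,0,0,0,-1],
    [0,0,0,0,0,0,-1]
  ]
}}

```text
t: 37.15
tool_pos: [0.6003, -0.2415, 0.0934]
tool_rot: [3.123, -0.322, 0.011]
contact_force: [5.3, -0.2, 7.7]
opening: 0.0002
grip_force: 4.7
```

```bash
python3 -c "
from loc import *
loc()"
```

```text
t 37.15 local x 50.1 y -50.1 z 93.4 mm  toolx ang -11.8  F [ 5.3 -0.2  7.7] q6 1.28
```

{"method": "jog_arm", "body": {
  "plan": [
    [-0.03,0,0.05,0,0,0,-1],
    [-0.03,0,0.05,0,0,0,-1],
    [-0.03,0,0.05,0,0,0,-1],
    [-0.03,0,0.04,0,0,0,-1],
    [-0.02,0,0.04,0,0,0,-1],
    [-0.02,0,0.04,0,0,0,-1],
    [-0.01,0,0.03,0,0,0,-1],
    [0,0,0,0,0,0,-1]
  ]
}}

```text
t: 37.95
tool_pos: [0.5969, -0.2409, 0.088]
tool_rot: [3.123, -0.322, 0.011]
contact_force: [4.4, 0.3, 10.5]
opening: 0.0
grip_force: 5.7
```

{"method": "jog_arm", "body": {
  "plan": [
    [-0.01,0,0.03,0,0,0,-1],
    [-0.01,0,0.03,0,0,0,-1],
    [-0.01,0,0.02,0,0,0,-1],
    [0,0,0.02,0,0,0,-1],
    [0,0,0,0,0,0,-1]
  ]
}}

```text
t: 38.45
tool_pos: [0.596, -0.2407, 0.0858]
tool_rot: [3.123, -0.322, 0.009]
contact_force: [3.0, -0.3, 11.4]
opening: -0.0002
grip_force: 5.6
```

{"method": "jog_arm", "body": {
  "plan": [
    [0,0,0.02,0,0,0,-1],
    [0,0,0.02,0,0,0,-1],
    [0,0,0.02,0,0,0,-1],
    [0,0,0.02,0,0,0,-1],
    [0,0,0.02,0,0,0,-1],
    [0,0,0,0,0,0,-1]
  ]
}}

```text
t: 39.05
tool_pos: [0.5949, -0.2404, 0.0828]
tool_rot: [3.124, -0.322, 0.005]
contact_force: [0.5, -0.6, 8.6]
opening: -0.0004
grip_force: 4.6
```

{"method": "jog_arm", "body": {
  "plan": [
    [0,0,0.02,0,0,0,-1],
    [0,0,0.02,0,0,0,-1],
    [0,0,0.015,0,0,0,-1],
    [0,0,0,0,0,0,-1]
  ]
}}

```text
t: 39.45
tool_pos: [0.5942, -0.2403, 0.0802]
tool_rot: [3.124, -0.322, 0.002]
contact_force: [2.3, -1.0, 4.3]
opening: -0.0002
grip_force: 1.7
```

{"method": "jog_arm", "body": {
  "plan": [
    [0,0,0.015,0,0,0,-1],
    [0,0,0.015,0,0,0,-1],
    [0,0,0.015,0,0,0,-1],
    [0,0,0.015,0,0,0,-1],
    [0,0,0,0,0,0,-1]
  ]
}}

```text
t: 39.95
tool_pos: [0.5932, -0.2397, 0.0784]
tool_rot: [-3.125, 0.322, 0.003]
contact_force: [-1.8, 1.0, 8.4]
opening: -0.0
grip_force: 3.7
```

{"method": "jog_arm", "body": {
  "plan": [
    [0,0,0.015,0,0,0,-1],
    [0,0,0.015,0,0,0,-1],
    [0,0,0.015,0,0,0,-1],
    [0,0,0,0,0,0,-1]
  ]
}}

```text
t: 40.35
tool_pos: [0.5933, -0.2397, 0.0783]
tool_rot: [-3.125, 0.322, 0.003]
contact_force: [-4.2, 1.2, 11.2]
opening: -0.0002
grip_force: 5.6
```

{"method": "jog_arm", "body": {
  "plan": [
    [0,0,-0.3,0,0,0,-1],
    [0,0,-0.8,0,0,0,-1],
    [0,0,-1,0,0,0,-1],
    [0,0,-1,0,0,0,-1],
    [0,0,-1,0,0,0,-1],
    [0,0,-0.5,0,0,0,-1],
    [0,0,0,0,0,0,-1],
    [0,0,0,0,0,0,-1]
  ]
}}

```text
t: 41.15
tool_pos: [0.5934, -0.2395, 0.1683]
tool_rot: [-3.125, 0.322, 0.002]
contact_force: [-0.1, 0.0, -0.2]
opening: -0.0
grip_force: 0.0
```

```bash
python3 -c "
from loc import *
loc(); clips()
im,d=grab('side','side9'); cv2.imwrite('pics/c9.png',cv2.resize(im[150:300,310:450],None,fx=4,fy=4)[:,:,::-1])"
```

```text
t 41.15 local x 43.0 y -49.6 z 168.3 mm  toolx ang -11.8  F [-0.1  0.  -0.2] q6 1.28
NR max z 82 z over tip 78.4
NL max z 81 z over tip 78.0
FR max z 82 z over tip 77.9
FL max z 82 z over tip 78.2
```

View pics/c9.png

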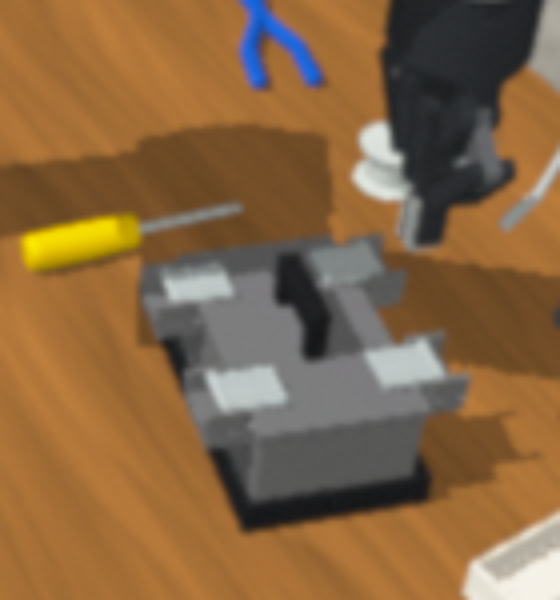

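All four clips lie flat on the seated lid, at crop (197,285), (347,262), (245,388) and (405,363). The gripper is clear and the bystanders haven't moved.

```bash
python3 -c "
from station import ctrl
print(ctrl.finish_job())"
```

```text
the job is handed in; nothing more can be done
None
```

The lid is seated on the case and all four clips are snapped shut in crosswise order (far-left, near-right, near-left, far-right). The highest force I read while pressing was about 13 N. The job was handed in at about 41 s, but no verdict was returned.

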